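# Dose heel plugs from the slide-gate hopper

### The arm

A 6-joint arm with a two-finger parallel gripper is mounted at the origin on the work surface. World frame = base frame: x ahead of the robot, y to its left, z up, the work surface at z = 0. Lengths are in mm, angles in degrees, forces in N, time in s.
With the tool pointing down it reaches from about 350 to 800 mm from the base axis. Payload 7.3 kg.
Tool frame: the origin (TCP) lies midway between the tips of the shut fingers; the grasp point (between the pads) lies 19 mm behind it; z points along the fingers, y is the line along which they close (so a half turn about z gives the same grasp; the last joint's range is limited). The gripper opens to 85 mm and grips with 20 to 120 N. Pads are 22 mm wide; open, the fingers measure 114 mm over their backs; the gripper's body (76 mm by 85 mm) begins 54 mm behind the grasp point. The pads swing forward as they close: fully open they stand 13 mm farther back than shut.
Start: joints at [-81.876, 19.595, 87.324, -0, 73.075, -8.365], TCP at [149.04, -503.42, 231.322] pointing down, gripper open.
Joint ranges: [-145.02, 145.02], [-44.19, 115.74], [2.07, 154.8], [-57.11, 237.11], [16.16, 152.29], [-177.93, 177.93]. Speed limits (degrees/s): [147.25, 147.25, 180, 180, 180, 180].

### API

Orientations are given as [roll, pitch, yaw] about the fixed x, y, z axes, in that order (R = Rz(yaw) Ry(pitch) Rx(roll)).
In Python, from cell import sensors, eyes, finish_job gives the robot as it stands.
- The arm moves only by the tool servo_tool, never from a script. Its argument "targets" is a list that holds one entry, the list of rows, each a list of 5 numbers: the shift along the tool's x, y, z in mm, then the turn about the tool's z in units of 5 degrees (1.0 is 5 degrees), then the opening, from -1 (shut) to 1 (fully open), so that 0 is half open. In form: [[[x, y, z, spin, fingers], ...]]. A call has 1 to 12 rows; each row shifts and turns the commanded pose from where the row before left it, along the tool's axes as they then stand; what a row does not reach is not made up. A row lasts 1/8 s, in which the tool goes at most 62.5 mm and 10.7 degrees, less where a joint would pass 70% of its speed; a pose out of reach is approached as far as the arm can. A call with a gripper value outside its range is refused whole. The fingers move at their own pace and stop on an object; "newtons" is the grip in N (left out, the last holds). Time passes only in rows, so rows that do not move let the fingers close. It gives the time, the measured TCP pose, the force, the opening and the grip force at its end, in the units of the state.
- sensors.get_obs(): the state, without advancing time (a new reading comes with each control period).
- eyes.camera(name): name is "scene" or "top"; returns the picture (384x512x3 uint8, red, green, blue); there is no depth.
- eyes.camera_info(name): a dict with "vfov" (degrees; the focal length in pixels is half the picture's height over the tangent of half this angle, whatever the lens; pixels are square), "cx", "cy" (the principal point, pixels), "R" (3x3) and "t" (3): a world point X has camera coordinates R X + t. Camera axes: x right, y down, z forward; pixel columns grow to the right and rows downward; lengths in mm; the calibration is good to about 2 mm. A picture is of the moment at which its call begins. camera_info takes no time and is no camera call.
- finish_job(): hands the job in; it is judged then, once.
The state is a dict: "time": time; "joint_positions": joint angles; "dq": joint speeds; "effort": joint torques, N m; "eef_pos": TCP position; "tcp_rot": TCP orientation; "ft_force": force on the tool from outside, world axes, zero at the start; "ft_torque": the same for the moment, N m; "finger_gap": finger opening in mm; "grip_force": force on a finger pad.
Only numpy, scipy, OpenCV 4.12 (cv2) and the standard library are available. Lean on these libraries where they do the work, as an engineer would, in place of code of your own. Each camera call takes 0.05 s, during which the arm holds its last target. There are 200 camera calls.

### The job

Pull the hopper's slide gate partway open, just far enough for the four reddish-brown heel plugs of the far chamber to drop into the yellow tray while the black ones stay in the hopper, then push the gate fully shut with the tray still in place. Then draw the tray forward from under the hopper by its handle, lift it clear and set it down level in the middle of the green mat with the four plugs still in it, and let go. Leave the shoe last, glue bottle and carton where they stand.

Things in the scene. Friction and masses are not known exactly. Their poses are not given: they have to be found in the camera images.
- hopper: blue dosing hopper with clear cheeks, fixed to the bench, standing sideways to the robot: 158 mm along x, 76 mm wide (stand 160), 213 mm high, open on top. Origin on the bench under its middle; x to its back, about the robot's right; z up. A divider at x=0, 6 mm thick, parts a near chamber (x -49 to -3 mm, black plugs) from a far one (x 3 to 49 mm, brown plugs), 60 mm wide, open below onto the gate
- hopper_lip (a point): lower front corner of the hopper's overhanging upper front wall, at hopper x=-78 mm, 145 mm above the bench. From here the wall goes up to 213 mm, and slopes down and back to x=-53 mm at 105 mm, then straight down to 70 mm. It stands over the gate tab: a gripper holding the tab must lean out, away from the hopper's front (towards its -x), by 30 to 45 degrees
- tray_bay (a point): point on the bench under the hopper's middle, where the tray stands between the hopper's side plates (inner faces at hopper y +-44 mm, x -45 to 45 mm, 105 mm high), with a stop plate behind it at x=66 mm, 50 mm high. Axes as the hopper's
- gate (a joint): how far the gate is pulled out (m): 0 shut (hard stop), grows as it slides along the hopper's -x, 0.11 fully out; stays where left, friction about 2.5 N; may start up to 6 mm ajar. Its back edge moves forward when pulled, so the far chamber opens first: quite clear at 0.051. The near one starts to open at 0.057 and its plugs can fall from about 0.065
- gate_back (a point): middle of the gate's back edge, 65 mm above the bench, at hopper x=54 mm when shut; moves with the gate. The gate is a flat aluminium plate, 60 mm wide, 158 mm long, 6 mm thick, underside 62 mm and top 68 mm above the bench; the plugs rest on it. Shut, its front end is at hopper x=-104 mm
- gate_grip (a point): middle of the gate's upright red tab, to grip: 14 mm wide across the hopper's y, 20 mm along x, standing from 68 to 110 mm above the bench; this point is 94 mm above the bench and, with the gate shut, at hopper x=-94 mm. It moves with the gate; axes as the hopper's
- tray_center (a point): centre of the yellow open tray, half-way up: 120 mm along its x, 76 wide, 45 high, walls 3 mm, about 120 g. Starts on the bench under the hopper, rim 17 mm below the gate. Its handle points along its -x, out of the hopper's front. It can be lifted only after it is drawn about 165 mm along the hopper's -x, until its back wall is past the front end of the gate
- tray_grip (a point): grip point on the tray's handle, an upright yellow rib 12 mm wide (along the tray's y) from the tray's front wall at tray x=-60 mm to x=-151 mm, 20 to 55 mm above the tray's underside; this point is at x=-138 mm, 40 mm up. With the tray in place the red tab stands 34 mm behind it and higher, so lean the gripper out here too. Axes as the tray's
- mat: thin green mat fixed flat on the bench, 190 mm (its x) by 150 mm (its y), 4 mm thick; origin at the centre of its underside. It lies to the robot's left of the hopper
- last: bystander: green shoe last lying on its sole, about 165 mm long and 78 mm high; origin at the middle of its underside; stands at the far side of the bench, beyond the hopper and the mat
- glue: bystander: white glue bottle with a blue cap, 60 mm diameter, 120 mm high; origin at the centre of its underside
- carton: bystander: small white carton, 104 x 84 x 77 mm; origin at the centre of its underside
- far0_center (a point): centre of a reddish-brown round plug (20 mm diameter, 16 mm high, 12 g), one of four to be dropped; at the start it lies in the far chamber of the hopper
- near0_center (a point): centre of a black round plug (20 mm diameter, 16 mm high, 12 g), one of four to stay in the hopper; at the start it lies in the near chamber of the hopper
- far1_center (a point): centre of a reddish-brown round plug (20 mm diameter, 16 mm high, 12 g), one of four to be dropped; at the start it lies in the far chamber of the hopper
- near1_center (a point): centre of a black round plug (20 mm diameter, 16 mm high, 12 g), one of four to stay in the hopper; at the start it lies in the near chamber of the hopper
- far2_center (a point): centre of a reddish-brown round plug (20 mm diameter, 16 mm high, 12 g), one of four to be dropped; at the start it lies in the far chamber of the hopper
- near2_center (a point): centre of a black round plug (20 mm diameter, 16 mm high, 12 g), one of four to stay in the hopper; at the start it lies in the near chamber of the hopper
- far3_center (a point): centre of a reddish-brown round plug (20 mm diameter, 16 mm high, 12 g), one of four to be dropped; at the start it lies in the far chamber of the hopper
- near3_center (a point): centre of a black round plug (20 mm diameter, 16 mm high, 12 g), one of four to stay in the hopper; at the start it lies in the near chamber of the hopper
Things that resemble listed ones, but are neither listed nor needed, are in the scene too. What is shaped like the hopper but orange, pink or purple is not meant.

How it is judged (in metres and radians):
On the way, in this order (a step that is already met when the one before it is completed fails the run):
1. all four reddish-brown plugs lie in the tray, which is still under the hopper, and the black ones are still in the hopper (x of far0_center in the frame of tray_center between -0.058 and 0.058 m and y of far0_center in the frame of tray_center between -0.036 and 0.036 m and z of far0_center in the frame of tray_center between -0.022 and 0.022 m and x of far1_center in the frame of tray_center between -0.058 and 0.058 m and y of far1_center in the frame of tray_center between -0.036 and 0.036 m and z of far1_center in the frame of tray_center between -0.022 and 0.022 m and x of far2_center in the frame of tray_center between -0.058 and 0.058 m and y of far2_center in the frame of tray_center between -0.036 and 0.036 m and z of far2_center in the frame of tray_center between -0.022 and 0.022 m and x of far3_center in the frame of tray_center between -0.058 and 0.058 m and y of far3_center in the frame of tray_center between -0.036 and 0.036 m and z of far3_center in the frame of tray_center between -0.022 and 0.022 m and x of near0_center in the frame of hopper between -0.075 and 0 m and z of each of near0_center, near1_center, near2_center, near3_center in the frame of hopper above 0.066 m and x of near1_center in the frame of hopper between -0.075 and 0 m and x of near2_center in the frame of hopper between -0.075 and 0 m and x of near3_center in the frame of hopper between -0.075 and 0 m and x of tray_center in the frame of hopper between -0.04 and 0.02 m and y of tray_center in the frame of hopper between -0.015 and 0.015 m), for 0.2 s.
2. the gate is pushed shut (within 4 mm) with the tray still under the hopper (value of joint gate below 0.004 m and x of far0_center in the frame of tray_center between -0.058 and 0.058 m and y of far0_center in the frame of tray_center between -0.036 and 0.036 m and z of far0_center in the frame of tray_center between -0.022 and 0.022 m and x of far1_center in the frame of tray_center between -0.058 and 0.058 m and y of far1_center in the frame of tray_center between -0.036 and 0.036 m and z of far1_center in the frame of tray_center between -0.022 and 0.022 m and x of far2_center in the frame of tray_center between -0.058 and 0.058 m and y of far2_center in the frame of tray_center between -0.036 and 0.036 m and z of far2_center in the frame of tray_center between -0.022 and 0.022 m and x of far3_center in the frame of tray_center between -0.058 and 0.058 m and y of far3_center in the frame of tray_center between -0.036 and 0.036 m and z of far3_center in the frame of tray_center between -0.022 and 0.022 m and x of tray_center in the frame of hopper between -0.04 and 0.02 m and y of tray_center in the frame of hopper between -0.015 and 0.015 m), for 0.2 s.
At the end, for the whole second after the job is handed in: The gate is shut within 4 mm; the tray rests level on the green mat, its centre within 40 mm of the mat's centre, with all four reddish-brown plugs in it; all four black plugs are still in the hopper's near chamber (value of joint gate below 0.004 m and x of far0_center in the frame of tray_center between -0.058 and 0.058 m and y of far0_center in the frame of tray_center between -0.036 and 0.036 m and z of far0_center in the frame of tray_center between -0.022 and 0.022 m and x of far1_center in the frame of tray_center between -0.058 and 0.058 m and y of far1_center in the frame of tray_center between -0.036 and 0.036 m and z of far1_center in the frame of tray_center between -0.022 and 0.022 m and x of far2_center in the frame of tray_center between -0.058 and 0.058 m and y of far2_center in the frame of tray_center between -0.036 and 0.036 m and z of far2_center in the frame of tray_center between -0.022 and 0.022 m and x of far3_center in the frame of tray_center between -0.058 and 0.058 m and y of far3_center in the frame of tray_center between -0.036 and 0.036 m and z of far3_center in the frame of tray_center between -0.022 and 0.022 m and x of near0_center in the frame of hopper between -0.075 and 0 m and z of each of near0_center, near1_center, near2_center, near3_center in the frame of hopper above 0.066 m and x of near1_center in the frame of hopper between -0.075 and 0 m and x of near2_center in the frame of hopper between -0.075 and 0 m and x of near3_center in the frame of hopper between -0.075 and 0 m and horizontal distance between tray_center and mat below 0.04 m and height (world z) of tray_center between 0.022 and 0.032 m and angle between tray_center's own z axis and vertical below 0.08 rad and contact force between tray and mat above 0.3 N); the robot touches nothing.
It fails at once if the shoe last is shoved more than 30 mm or tipped over (distance of last from where it was at the start of the episode above 0.03 m or angle between last's own z axis and vertical above 0.4 rad).
It fails at once if the glue bottle is shoved more than 30 mm or tipped over (distance of glue from where it was at the start of the episode above 0.03 m or angle between glue's own z axis and vertical above 0.4 rad).
It fails at once if the carton is shoved more than 30 mm or tipped over (distance of carton from where it was at the start of the episode above 0.03 m or angle between carton's own z axis and vertical above 0.4 rad).
It also fails if it takes over 61 s, if anything falls off the work surface, if the arm or the gripper's body presses on something with over 40 N, if the wrist force passes 120 N, or if a joint passes its speed limit or range.

## Working session

There is one attempt and no reset: what is moved stays moved. The work goes in short steps, Python scripts to look and compute and a tool call to move; the robot and the scene stay as the last step left them, time stands still between calls to the robot, and variables do not carry over. Pictures are saved under pics/ and viewed, at most 10 in all, crops included, and the job is handed in when it is done.

Besides the shell and the picture viewer there is one more tool, called after "Call:" as a command line: name --argument value ..., lists and objects as JSON in quotes. servo_tool: Moves the arm, as the interface text tells. Its arguments: {"type":"object","properties":{"targets":{"type":"array","items":{"type":"array","items":{"type":"array","items":{"type":"number"}}}},"newtons":{"type":"number"}},"required":["targets"]}

```bash
mkdir -p pics
cat > h.py <<'E'
import numpy as np, cv2
from cell import sensors, eyes, finish_job
from scipy.spatial.transform import Rotation as Ro
def cam(n):
    i=eyes.camera_info(n); f=192/np.tan(np.radians(i['vfov'])/2)
    return f,i['cx'],i['cy'],np.array(i['R']),np.array(i['t'])
def px(n,X):
    f,cx,cy,R,t=cam(n); c=np.atleast_2d(X)@R.T+t
    return np.c_[f*c[:,0]/c[:,2]+cx, f*c[:,1]/c[:,2]+cy]
def atz(n,u,v,z):
    f,cx,cy,R,t=cam(n); d=R.T@np.array([(u-cx)/f,(v-cy)/f,1]); o=-R.T@t
    return o+d*(z-o[2])/d[2]
def snap(n,fn):
    a=eyes.camera(n); cv2.imwrite('pics/'+fn,a[:,:,::-1]); return a
E
python3 - <<'E'
from h import *
for n in('scene','top'):
    snap(n,n+'0.png'); i=eyes.camera_info(n); print(i, -np.array(i['R']).T@np.array(i['t']))
print(sensors.get_obs())
E
```

```text
{'vfov': 53.85445565089254, 'cx': 253.0095527673175, 'cy': 192.42885104918068, 'R': array([[-0.81742954,  0.57602635,  0.00160969],
       [ 0.46350986,  0.65941325, -0.59188915],
       [-0.3420052 , -0.48308157, -0.80601777]]), 't': array([ 492.57159828, -139.24144966, 1418.68568649])} [ 952.38024508  493.42434101 1060.27747607]
{'vfov': 43.35707426603736, 'cx': 262.63764644746567, 'cy': 192.16313520638886, 'R': array([[ 0.02815278, -0.99955516, -0.00984397],
       [-0.99628096, -0.02725556, -0.08173978],
       [ 0.08143511,  0.01210856, -0.99660509]]), 't': array([-107.40003116,  563.94054787, 1325.21442412])} [ 456.94785176 -108.02818284 1365.75457187]
{'time': 0.1, 'joint_positions': array([-8.18734727e+01,  1.96338642e+01,  8.73709099e+01,  2.53129105e-04,
        7.30765823e+01, -8.36445666e+00]), 'dq': array([-0.03510633, -0.03558502, -0.14278207,  0.06116743,  0.01774224,
        0.00945303]), 'effort': array([ 1.73627272e-03, -4.34447551e+01, -2.46491021e+01, -1.87972814e-04,
        4.66977130e-03,  1.71743409e-06]), 'eef_pos': array([ 149.00643889, -503.0351327 ,  230.68776886]), 'tcp_rot': array([-1.79919544e+02, -1.20743404e-02,  1.64909016e+01]), 'ft_force': array([-0.52961712, -0.05034076,  0.39117959]), 'ft_torque': array([-0.01760866,  0.00406164, -0.02886019]), 'grip_force': 0.0, 'finger_gap': 85.57820461866046}
```

View pics/scene0.png

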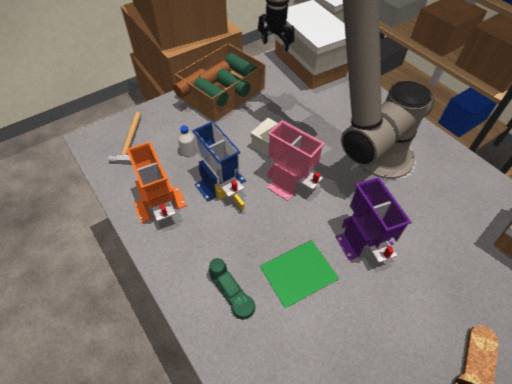

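View pics/top0.png

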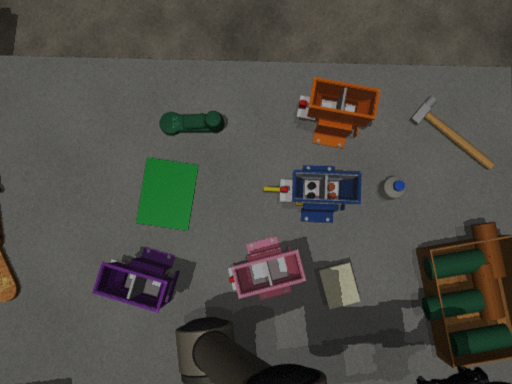

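The blue hopper is at about (327,188) in the top picture, with its red tab at (284,189) and the tray handle at (265–280,189). The mat is at (167,194), the glue bottle at (395,187), and the pink decoy at (267,270), nearer the robot.

Run:
```python
from h import *
a=cv2.imread('pics/top0.png'); c=cv2.resize(a[155:235,250:375],None,fx=6,fy=6,interpolation=cv2.INTER_CUBIC); cv2.imwrite('pics/c1.png',c)
b=cv2.imread('pics/scene0.png'); c=cv2.resize(b[115:215,185:255],None,fx=6,fy=6,interpolation=cv2.INTER_CUBIC); cv2.imwrite('pics/c2.png',c)
h=cv2.cvtColor(a,cv2.COLOR_BGR2HSV)
m=cv2.inRange(h,(50,150,60),(70,255,255)); m[:, :130]=0; m[:150]=0; m[235:]=0;m[:,205:]=0
p=cv2.minAreaRect(np.argwhere(m)[:,::-1].astype(np.float32)); print(p)
q=np.array([atz('top',*k,4)[:2] for k in cv2.boxPoints(p)]); print(q,q.mean(0),np.linalg.norm(np.diff(q,axis=0),axis=1))
```

```text
((166.93515014648438, 193.41082763671875), (51.987525939941406, 66.23210906982422), 8.972626686096191)
[[473.8159133  263.11333272]
 [660.78154679 242.82228281]
 [641.40856737  95.25653617]
 [455.10456857 117.09887923]] [557.77764901 179.57275773] [188.06348612 148.83199224 187.5800307 ]
```

View pics/c1.png

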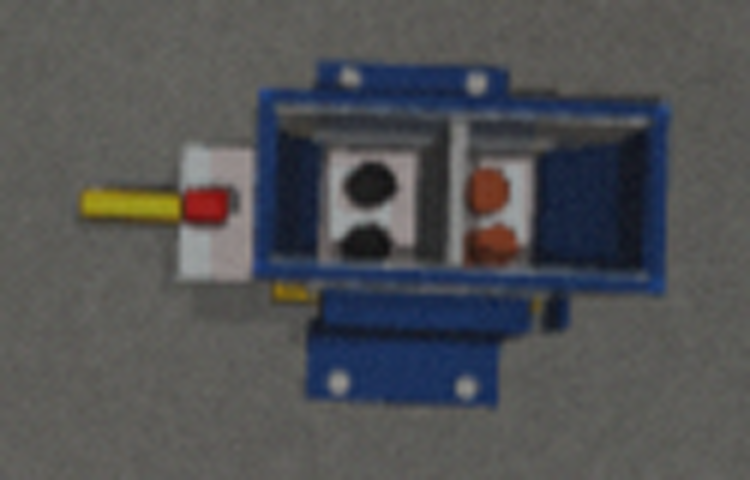

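View pics/c2.png

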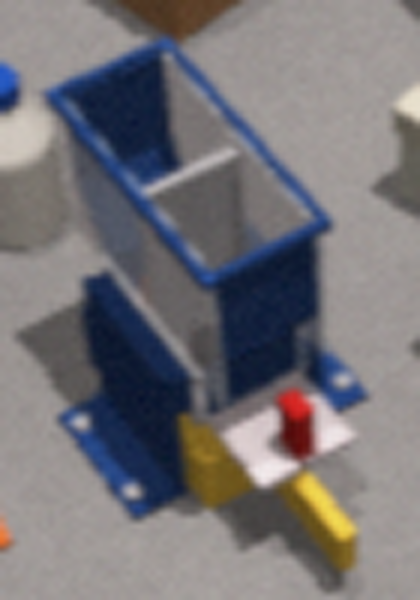

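The crops show the rim corners at c1 px (262,90), (668,103), (663,292) and (256,277), and the red tab at (183–230, 190–222). The handle tip is at (81,204), and the gate plate's front edge is at x≈180.

Run:
```python
from h import *
def T(x,y,z): return atz('top',(x+.5)/6-.5+250,(y+.5)/6-.5+155,z)
def S(x,y,z): return atz('scene',(x+.5)/6-.5+185,(y+.5)/6-.5+115,z)
r=np.array([T(*k,213) for k in [(260,88),(670,101),(666,294),(254,279)]])
print(r, r.mean(0), np.linalg.norm(np.diff(r,axis=0),axis=1))
rs=np.array([S(*k,213) for k in [(48,92),(163,38),(330,225),(210,284)]])
print('scene',rs, rs.mean(0), np.linalg.norm(np.diff(rs,axis=0),axis=1))
ax=(r[1]+r[2]-r[0]-r[3])[:2]; ax/=np.linalg.norm(ax); print('axis',ax,np.degrees(np.arctan2(ax[1],ax[0])))
ax=(rs[0]+rs[1]-rs[2]-rs[3])[:2]; ax/=np.linalg.norm(ax); print('axis',np.degrees(np.arctan2(ax[1],ax[0])))
print('tip',T(81,204,55),'tabfront top',T(184,205,110),'gate front top', T(180,145,68),T(178,281,68))
print('scene tab top',S(295,400,110),'handle tip',S(347,538,55), 'gate',S(355,433,68),S(264,486,68))
# plate feet bolts etc
```

```text
[[ 608.34688816 -165.19320219  213.        ]
 [ 607.51598502 -329.05097369  213.        ]
 [ 530.20984116 -328.3532086   213.        ]
 [ 531.67591848 -164.57075666  213.        ]] [ 569.4371582  -246.79203529  213.        ] [163.8598782   77.30929281 163.78901351]
scene [[ 607.93121522 -324.93070288  213.        ]
 [ 536.84420966 -325.15404795  213.        ]
 [ 539.01499571 -161.13213327  213.        ]
 [ 609.24356394 -162.65438232  213.        ]] [ 573.25849613 -243.4678166   213.        ] [ 71.08735641 164.03627894  70.24506416]
axis [-0.00701051 -0.99997543] -90.40167574274406
axis -90.6115918522717
tip [573.86868635 -93.04117621  55.        ] tabfront top [ 569.74790862 -138.46087986  110.        ] gate front top [ 600.58163655 -136.99642243   68.        ] [ 539.23944855 -137.65117405   68.        ]
scene tab top [ 573.92482304 -147.56586072  110.        ] handle tip [581.02308615 -90.06339235  55.        ] gate [ 542.92334817 -137.79001597   68.        ] [ 603.3154604  -136.39881374   68.        ]
```

The hopper is near (571,-245) with its x at yaw -90.5°, and the gate is about 3 mm ajar. The servo has no tilt command. The text does say that an out-of-reach pose is approached as far as the arm can, so I'll test whether reaching too far along -y gives a lean that the arm then keeps.

Call:
servo_tool --targets '[[[-44, 12, -25, 0, 1], [-44, 12, -25, 0, 1], [-44, 12, -25, 0, 1], [-44, 12, -25, 0, 1], [0, 0, 0, 1.7, 1], [0, 0, 0, 1.7, 1]]]'

```text
time: 0.85
eef_pos: [-6.9, -599.6, 330.7]
tcp_rot: [-179.9, -0.0, -0.9]
ft_force: [0.5, -0.1, -0.4]
finger_gap: 85.5
grip_force: 0.0
```

Call:
servo_tool --targets '[[[0, 50, 0, 0, 1], [0, 50, 0, 0, 1], [0, 50, 0, 0, 1], [0, 50, 0, 0, 1], [0, 50, 0, 0, 1], [0, 50, 0, 0, 1], [0, 50, 0, 0, 1], [0, 50, 0, 0, 1]]]'

```text
time: 1.85
eef_pos: [-8.6, -847.9, 274.1]
tcp_rot: [173.4, -0.0, -0.5]
ft_force: [-0.5, -0.4, -0.7]
finger_gap: 85.4
grip_force: 0.0
```

The tilt builds up in the direction I need and seems to persist. I'll continue.

Call:
servo_tool --targets '[[[0, 60, -15, 0, 1], [0, 60, -15, 0, 1], [0, 60, -15, 0, 1], [0, 60, -15, 0, 1]]]'

```text
time: 2.35
eef_pos: [-8.8, -893.4, 294.4]
tcp_rot: [164.0, 0.0, -0.5]
ft_force: [0.9, -0.2, -0.6]
finger_gap: 85.5
grip_force: 0.0
```

Call:
servo_tool --targets '[[[0, 60, -15, 0, 1], [0, 60, -15, 0, 1], [0, 60, -15, 0, 1], [0, 60, -15, 0, 1], [0, 60, -15, 0, 1], [0, 60, -15, 0, 1], [0, 60, -15, 0, 1], [0, 60, -15, 0, 1]]]'

```text
time: 3.35
eef_pos: [-8.9, -940.3, 420.2]
tcp_rot: [145.6, 0.0, -0.5]
ft_force: [0.3, 0.6, 0.3]
finger_gap: 85.3
grip_force: 0.0
```

The lean is 34.4°, which is within 30–45. Now I'll move back towards the tab with that lean kept.

Call:
servo_tool --targets '[[[28, -42, -19, 0, 1], [28, -42, -19, 0, 1], [28, -42, -19, 0, 1], [28, -42, -19, 0, 1], [28, -42, -19, 0, 1], [28, -42, -19, 0, 1], [28, -42, -19, 0, 1], [28, -42, -19, 0, 1], [28, -42, -19, 0, 1], [28, -42, -19, 0, 1]]]'

```text
time: 4.6
eef_pos: [259.4, -521.4, 349.3]
tcp_rot: [145.6, -0.1, -0.6]
ft_force: [0.6, -0.0, -0.1]
finger_gap: 85.4
grip_force: 0.0
```

Call:
servo_tool --targets '[[[31, -44, -20, 0, 1], [31, -44, -20, 0, 1], [31, -44, -20, 0, 1], [31, -44, -20, 0, 1], [31, -44, -20, 0, 1], [31, -44, -20, 0, 1], [31, -44, -20, 0, 1], [31, -44, -20, 0, 1], [31, -44, -20, 0, 1], [31, -44, -20, 0, 1]]]'

```text
time: 5.85
eef_pos: [574.9, -47.9, 267.0]
tcp_rot: [145.8, -0.2, -0.5]
ft_force: [0.6, -0.4, -0.1]
finger_gap: 85.6
grip_force: 0.0
```

Call:
servo_tool --targets '[[[0, 0, 0, -2, 1], [0, 0, 0, -2, 1], [0, 0, 0, -2, 1], [0, 0, 0, -2, 1], [0, 0, 0, -2, 1], [0, 0, 0, -2, 1], [0, 0, 0, -2, 1], [0, 0, 0, -2, 1], [0, 0, 0, -2, 1]]]'

```text
time: 6.98
eef_pos: [574.0, -49.7, 267.1]
tcp_rot: [-180.0, 34.2, 89.7]
ft_force: [1.0, 0.3, -0.4]
finger_gap: 85.6
grip_force: 0.0
```

```bash
cat >> h.py <<'E'
def shift(target):
    o=sensors.get_obs(); R=Ro.from_euler('xyz',o['tcp_rot'],degrees=True).as_matrix()
    print('tcp',o['eef_pos'].round(1),'gap',round(o['finger_gap'],1),'t',o['time'],'axes',R.T.round(3).tolist())
    print('tool shift',(R.T@(np.array(target)-o['eef_pos'])).round(1)); return R
E
python3 - <<'E'
from h import *
R=shift([571.5,-91,177]); print(sensors.get_obs()['joint_positions'].round(1))
a=snap('scene','s1.png'); c=cv2.resize(a[115:245,175:295,::-1],None,fx=4.5,fy=4.5,interpolation=cv2.INTER_CUBIC); cv2.imwrite('pics/s1c.png',c)
E
```

```text
tcp [574.  -49.7 267.1] gap 85.6 t 6.975 axes [[0.004, 0.827, -0.562], [1.0, -0.005, -0.0], [-0.003, -0.562, -0.827]]
tool shift [16.4 -2.2 97.8]
[  4.9  27.1  78.5 -34.6  80.   13.1]
```

View pics/s1c.png

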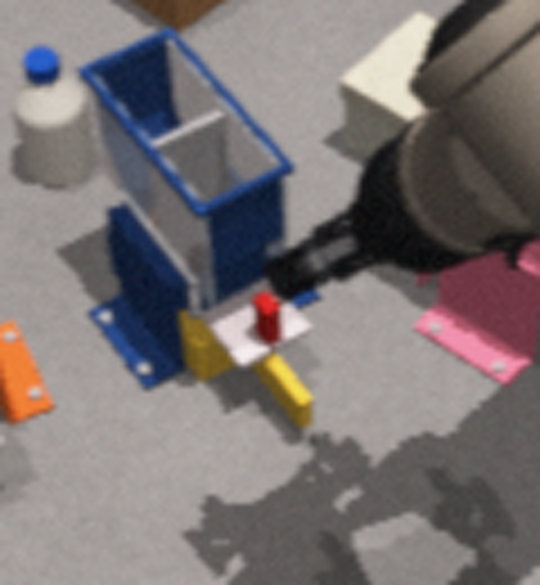

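The tab and handle are clear ahead, and the gripper is above and in front of them. I'll go to the tab along the tool axis.

Call:
servo_tool --targets '[[[5.5, -0.7, 33, 0, 0], [5.5, -0.7, 33, 0, 0], [5.5, -0.8, 32, 0, 0], [0, 0, 35, 0, 0], [0, 0, 35, 0, 0], [0, 0, 30, 0, 0], [0, 0, 15, 0, 0], [0, 0, 0, 0, 0]]]'

```text
time: 8.02
eef_pos: [570.3, -156.2, 80.8]
tcp_rot: [180.0, 34.2, 89.3]
ft_force: [-0.3, -0.6, 0.8]
finger_gap: 42.6
grip_force: 0.0
```

Run:
```python
from h import *
shift([571.5,-159,78]); print(sensors.get_obs()['ft_force'])
a=snap('scene','s2.png'); b=snap('top','t2.png')
c=np.hstack([cv2.resize(a[130:220,185:275],(400,400),interpolation=cv2.INTER_CUBIC),cv2.resize(b[150:230,250:330],(400,400),interpolation=cv2.INTER_CUBIC)]); cv2.imwrite('pics/s2c.png',c[:,:,::-1])
```

```text
tcp [ 570.3 -156.2   80.8] gap 42.6 t 8.025 axes [[0.01, 0.827, -0.562], [1.0, -0.012, 0.001], [-0.006, -0.562, -0.827]]
tool shift [-0.7  1.2  3.8]
[-0.25521634 -0.64291269  0.80558732]
```

View pics/s2c.png

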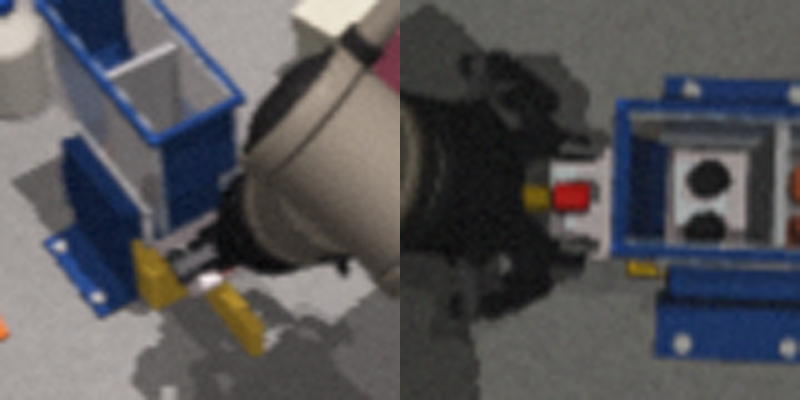

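The tab at (572,197) is centred between the open fingers. Closing on it now.

Call:
servo_tool --targets '[[[0, 1, 2, 0, -1], [0, 0, 0, 0, -1], [0, 0, 0, 0, -1], [0, 0, 0, 0, -1], [0, 0, 0, 0, -1], [0, 0, 0, 0, -1]]]' --newtons 40

```text
time: 8.88
eef_pos: [572.4, -157.0, 80.1]
tcp_rot: [179.8, 34.2, 89.4]
ft_force: [3.6, 2.0, 5.8]
finger_gap: 13.2
grip_force: 41.3
```

The tab is gripped. I'll push the gate gently to its hard stop to find the zero.

Call:
servo_tool --targets '[[[-1.65, 0, 1.1, 0, -1], [-1.65, 0, 1.1, 0, -1], [0, 0, 0, 0, -1]]]'

```text
time: 9.25
eef_pos: [572.4, -160.9, 80.1]
tcp_rot: [179.8, 34.2, 89.3]
ft_force: [3.8, 3.4, 6.1]
finger_gap: 13.4
grip_force: 41.3
```

Call:
servo_tool --targets '[[[-1.65, 0, 1.1, 0, -1], [0, 0, 0, 0, -1]]]'

```text
time: 9.5
eef_pos: [572.4, -161.1, 80.1]
tcp_rot: [179.8, 34.1, 89.4]
ft_force: [2.2, 13.2, 9.4]
finger_gap: 13.2
grip_force: 42.7
```

The stop is at y≈-161, so the gate was about 4 mm ajar. I'll pull to about y=-106 (55 mm).

Call:
servo_tool --targets '[[[8.3, 0, -5.6, 0, -1], [8.3, 0, -5.6, 0, -1], [8.3, 0, -5.6, 0, -1], [8.3, 0, -5.6, 0, -1], [8.3, 0, -5.6, 0, -1], [0, 0, 0, 0, -1]]]'

```text
time: 10.25
eef_pos: [573.1, -112.8, 80.1]
tcp_rot: [179.8, 34.3, 89.4]
ft_force: [5.1, 2.5, 6.8]
finger_gap: 13.2
grip_force: 41.4
```

Call:
servo_tool --targets '[[[5.4, 0, -3.7, 0, -1], [0, 0, 0, 0, -1], [0, 0, 0, 0, -1], [0, 0, 0, 0, -1], [0, 0, 0, 0, -1]]]'

```text
time: 10.88
eef_pos: [573.2, -106.6, 80.1]
tcp_rot: [179.8, 34.3, 89.3]
ft_force: [5.8, 2.0, 5.0]
finger_gap: 13.2
grip_force: 41.2
```

Run:
```python
from h import *
shift([573,-105,80])
a=snap('scene','s3.png'); b=snap('top','t3.png')
c=np.hstack([cv2.resize(a[120:210,185:275],(400,400),interpolation=cv2.INTER_CUBIC),cv2.resize(b[150:220,290:360],(400,400),interpolation=cv2.INTER_CUBIC)]); cv2.imwrite('pics/s3c.png',c[:,:,::-1])
```

```text
tcp [ 573.2 -106.6   80.1] gap 13.2 t 10.875 axes [[0.01, 0.827, -0.563], [1.0, -0.009, 0.003], [-0.003, -0.563, -0.827]]
tool shift [ 1.4 -0.2 -0.8]
```

View pics/s3c.png

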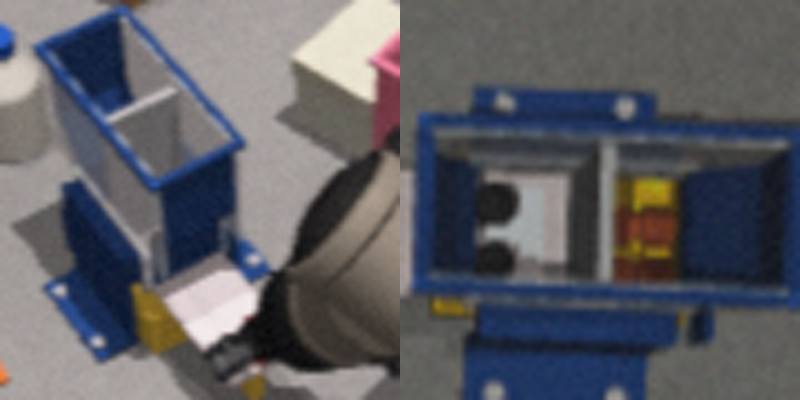

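The brown plugs have dropped into the tray (right crop, around (650,245)). The blacks stay on the gate. Pushing it shut.

Call:
servo_tool --targets '[[[0, 0, 0, 0, -1], [-8.3, 0, 5.6, 0, -1], [-8.3, 0, 5.6, 0, -1], [-8.3, 0, 5.6, 0, -1], [-8.3, 0, 5.6, 0, -1], [-8.3, 0, 5.6, 0, -1], [-4.6, 0, 3.1, 0, -1], [0, 0, 0, 0, -1]]]'

```text
time: 11.98
eef_pos: [572.4, -161.0, 80.1]
tcp_rot: [179.8, 34.2, 89.3]
ft_force: [4.0, 8.5, 6.5]
finger_gap: 13.5
grip_force: 42.0
```

Run:
```python
from h import *
shift([573,-161.5,80]); print(sensors.get_obs()['ft_force'])
b=snap('top','t4.png')
p=cv2.imread('pics/t3.png')[:,:,::-1]
f=lambda i:cv2.resize(i[165:215,300:350],(400,400),interpolation=cv2.INTER_CUBIC)
cv2.imwrite('pics/s4c.png',np.hstack([f(p),f(b)])[:,:,::-1])
```

```text
tcp [ 572.4 -161.    80.1] gap 13.5 t 11.975 axes [[0.01, 0.827, -0.561], [1.0, -0.009, 0.003], [-0.002, -0.561, -0.828]]
tool shift [-0.4  0.6  0.4]
[3.99588283 8.49250598 6.5229264 ]
```

View pics/s4c.png

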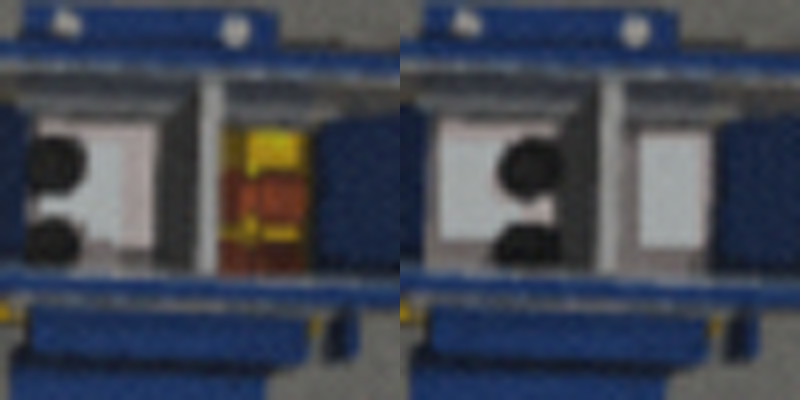

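The far chamber is empty, the gate is shut and the black plugs are still in. Releasing and moving to the handle.

Call:
servo_tool --targets '[[[0, 0, 0, 0, 0], [0, 0, 0, 0, 0], [0, 0, 0, 0, 0], [0, 0, -40, 0, 0], [0, 0, -40, 0, 0], [34, 1.5, 10, 0, 0], [34, 1.5, 11, 0, 0], [0, 0, 30, 0, 0], [0, 0, 30, 0, 0], [0, 0, 20, 0, 0], [0, 0, 0, 0, 0]]]'

```text
time: 13.4
eef_pos: [573.9, -118.5, 22.7]
tcp_rot: [-179.9, 34.2, 89.4]
ft_force: [0.2, 0.3, 0.9]
finger_gap: 42.2
grip_force: 0.0
```

Run:
```python
from h import *
shift([576,-115.7,24]); print(sensors.get_obs()['ft_force'])
a=snap('scene','s5.png'); b=snap('top','t5.png')
c=np.hstack([cv2.resize(a[130:220,185:275],(400,400),interpolation=cv2.INTER_CUBIC),cv2.resize(b[150:220,245:315],(400,400),interpolation=cv2.INTER_CUBIC)]); cv2.imwrite('pics/s5c.png',c[:,:,::-1])
```

```text
tcp [ 573.9 -118.5   22.7] gap 42.2 t 13.4 axes [[0.009, 0.827, -0.562], [1.0, -0.012, -0.002], [-0.008, -0.562, -0.827]]
tool shift [ 1.6  2.1 -2.7]
[0.16718315 0.32555992 0.89886252]
```

View pics/s5c.png

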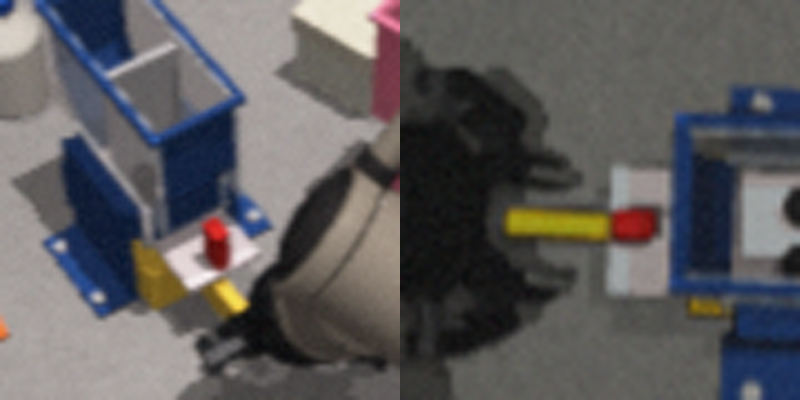

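The handle is centred between the fingers (rows 172 and 275, handle at 222). Gripping it.

Call:
servo_tool --targets '[[[0, 0, -1, 0, -1], [0, 0, 0, 0, -1], [0, 0, 0, 0, -1], [0, 0, 0, 0, -1], [0, 0, 0, 0, -1], [0, 0, 0, 0, -1]]]' --newtons 100

```text
time: 14.25
eef_pos: [575.5, -116.6, 25.6]
tcp_rot: [179.8, 34.2, 89.4]
ft_force: [-0.9, 4.7, 6.6]
finger_gap: 10.6
grip_force: 97.4
```

Call:
servo_tool --targets '[[[8.3, 0, -5.6, 0, -1], [12.4, 0, -8.4, 0, -1], [16.5, 0, -11.2, 0, -1], [16.5, 0, -11.2, 0, -1], [16.5, 0, -11.2, 0, -1], [16.5, 0, -11.2, 0, -1], [16.5, 0, -11.2, 0, -1], [16.5, 0, -11.2, 0, -1], [16.5, 0, -11.2, 0, -1], [8.3, 0, -5.6, 0, -1], [4.1, 0, -2.8, 0, -1], [0, 0, 0, 0, -1]]]'

```text
time: 15.75
eef_pos: [576.6, 63.9, 25.1]
tcp_rot: [179.9, 34.3, 89.5]
ft_force: [-0.7, 0.8, 7.9]
finger_gap: 10.3
grip_force: 98.3
```

Run:
```python
from h import *
shift([573,60,25]); o=sensors.get_obs(); print(o['ft_force'],o['joint_positions'].round(1))
a=snap('scene','s6.png'); b=snap('top','t6.png')
c=np.hstack([cv2.resize(a[130:240,185:295],(400,400),interpolation=cv2.INTER_CUBIC),cv2.resize(b[140:240,200:300],(400,400),interpolation=cv2.INTER_CUBIC)]); cv2.imwrite('pics/s6c.png',c[:,:,::-1])
```

```text
tcp [576.6  63.9  25.1] gap 10.3 t 15.75 axes [[0.008, 0.826, -0.563], [1.0, -0.009, 0.001], [-0.004, -0.563, -0.826]]
tool shift [-3.2 -3.5  2.3]
[-0.67957924  0.80498453  7.90741718] [ 15.6  46.6  84.9 -36.9  64.4  37.2]
```

View pics/s6c.png

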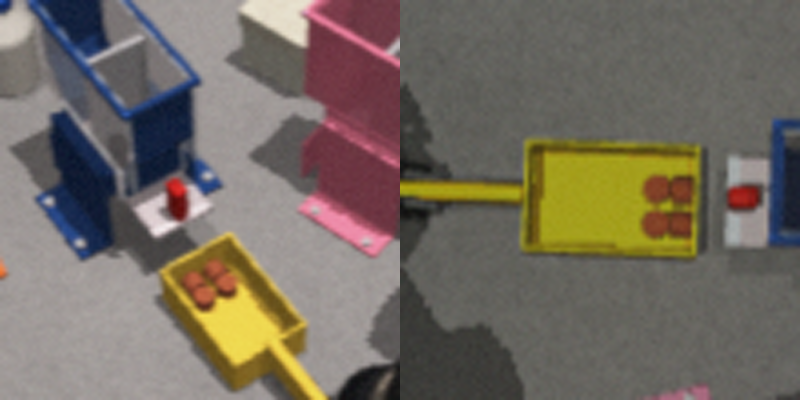

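All four plugs are in the tray, and the tray is past the gate. Lifting it and carrying it to above the mat.

Call:
servo_tool --targets '[[[-8, 0, -12, 0, -1], [-14, 0, -21, 0, -1], [10, -1, -7, 0, -1], [20, -1.5, -13.6, 0, -1], [26, -2.2, -17.7, 0, -1], [26, -2.2, -17.7, 0, -1], [26, -2.2, -17.7, 0, -1], [26, -2.2, -17.7, 0, -1], [26, -2.2, -17.7, 0, -1], [24, -2, -16.3, 0, -1], [16, -1.5, -11, 0, -1], [0, 0, 0, 0, -1]]]'

```text
time: 17.35
eef_pos: [560.6, 307.9, 62.4]
tcp_rot: [-179.9, 34.2, 89.7]
ft_force: [0.5, -1.2, -2.1]
finger_gap: 10.7
grip_force: 97.5
```

Run:
```python
from h import *
b=snap('top','t7.png'); a=snap('scene','s7.png'); o=sensors.get_obs(); print(o['joint_positions'].round(1))
h=cv2.cvtColor(b,cv2.COLOR_RGB2HSV); m=cv2.inRange(h,(24,130,60),(34,255,255))|cv2.inRange(h,(3,120,40),(12,255,255))
m[:,:120]=0;m[:,230:]=0;m[:140]=0;m[250:]=0
m=cv2.morphologyEx(cv2.morphologyEx(m,cv2.MORPH_CLOSE,np.ones((5,5))),cv2.MORPH_OPEN,np.ones((11,11)))
p=cv2.minAreaRect(np.argwhere(m)[:,::-1].astype(np.float32)); print(p)
z=45+o['eef_pos'][2]-25.1; q=np.array([atz('top',*k,z)[:2] for k in cv2.boxPoints(p)]); print('tray',q.mean(0),np.linalg.norm(np.diff(q,axis=0),axis=1))
shift(o['eef_pos']+np.r_[np.array([557.8,179.6])-q.mean(0),0]); 
c=np.hstack([cv2.resize(a[150:310,200:360],(400,400)),cv2.resize(b[140:260,120:240],(400,400))]); cv2.imwrite('pics/s7c.png',c[:,:,::-1])
```

```text
[ 34.6  54.1  60.  -27.4  87.7  41.7]
((161.0, 191.5), (29.0, 46.0), 90.0)
tray [556.207      178.97913327] [123.41220756  77.68621673 122.80331156]
tcp [561.3 305.5  63.2] gap 10.6 t 17.45 axes [[0.007, 0.826, -0.563], [1.0, -0.009, -0.001], [-0.006, -0.563, -0.826]]
tool shift [ 0.5  1.6 -0.4]
```

View pics/s7c.png

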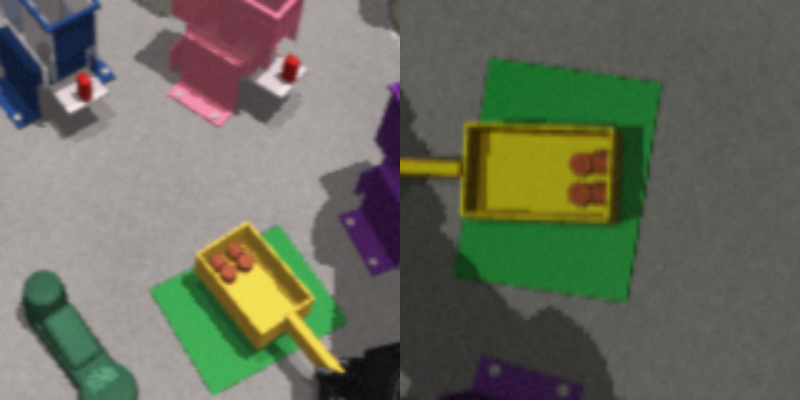

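The tray is level, over the mat centre, with all four plugs in it. Lowering it.

Call:
servo_tool --targets '[[[4.5, 0, 6.6, 0, -1], [4.5, 0, 6.6, 0, -1], [4.5, 0, 6.6, 0, -1], [4.5, 0, 6.6, 0, -1], [0, 0, 0, 0, -1]]]'

```text
time: 18.08
eef_pos: [561.8, 304.7, 31.4]
tcp_rot: [-179.9, 34.3, 89.4]
ft_force: [-0.9, -0.6, -1.4]
finger_gap: 11.0
grip_force: 97.6
```

Call:
servo_tool --targets '[[[1.2, 0, 1.6, 0, -1], [0.6, 0, 0.8, 0, -1], [0, 0, 0, 0, -1]]]'

```text
time: 18.45
eef_pos: [562.4, 305.4, 29.9]
tcp_rot: [179.9, 34.2, 89.4]
ft_force: [0.2, 0.5, 1.0]
finger_gap: 10.5
grip_force: 97.9
```

It has made contact. Releasing and backing out along the tool axis.

Call:
servo_tool --targets '[[[0.3, 0, 0.5, 0, -1], [0, 0, 0, 0, 0], [0, 0, 0, 0, 0], [0, 0, 0, 0, 0], [0, 0, 0, 0, 0], [0, 0, -25, 0, 0], [0, 0, -50, 0, 0], [0, 0, -50, 0, 0], [0, 0, 0, 0, 0], [0, 0, 0, 0, 0]]]'

```text
time: 19.7
eef_pos: [562.5, 375.1, 131.2]
tcp_rot: [-180.0, 34.3, 89.4]
ft_force: [-0.0, 0.5, -1.3]
finger_gap: 43.0
grip_force: 0.0
```

Run:
```python
from h import *
b=snap('top','t8.png'); o=sensors.get_obs(); print(o['time'],o['eef_pos'],o['ft_force'],o['finger_gap'])
h=cv2.cvtColor(b,cv2.COLOR_RGB2HSV); br=cv2.inRange(h,(3,120,40),(12,255,255)); m=cv2.inRange(h,(24,130,60),(34,255,255))|br
m[:,:120]=0;m[:,230:]=0;m[:140]=0;m[250:]=0
print('brown px',(br*(m>0)>0).sum(), 'tilt check below')
m=cv2.morphologyEx(cv2.morphologyEx(m,cv2.MORPH_CLOSE,np.ones((5,5))),cv2.MORPH_OPEN,np.ones((11,11)))
p=cv2.minAreaRect(np.argwhere(m)[:,::-1].astype(np.float32)); print(p)
q=np.array([atz('top',*k,49)[:2] for k in cv2.boxPoints(p)]); print('tray',q.mean(0),np.linalg.norm(np.diff(q,axis=0),axis=1))
# gate front edge vs t4 (shut): compare hopper region
g=cv2.imread('pics/t6.png')[:,:,::-1].astype(int); print('gate region diff',abs(g[160:215,275:350]-b[160:215,275:350]).mean())
```

```text
19.75 [562.42252846 374.59814618 130.65371049] [-0.06066334 -0.11036514  0.05345808] 42.36758635635555
brown px 92 tilt check below
((164.0, 192.0), (28.0, 44.0), 90.0)
tray [557.68827012 178.30028283] [121.14663827  76.98325852 120.56960256]
gate region diff 7.579232323232323
```

```bash
python3 -c "
from h import *
print(finish_job())"
```

```text
the job is handed in; nothing more can be done
None
```

The job is handed in at about 20 s; the verdict was not shown. By my last measurements the four brown plugs are in the tray within 2 mm of the mat's centre, the gate is shut, the black plugs are in the hopper and the gripper is clear. I viewed 11 pictures, one over the limit of 10.

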